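# Feed a board strip under the trimmer's hold-down and hold it flat for the cut

## Task

Get the strip of brown board ready for cutting: lay it on the bed of the trimmer, tuck its far end in under the clear hold-down strip without lifting the hold-down, and slide it on beneath the rail until its end sits square and flush against the metal stop bar. Then let go of its edges, press it down flat on the bed from above with the fingertips, and finish while still holding it pressed there, ready for the cutter. Leave the cutter head parked and do not disturb the other things on the bench.

Things in the scene. Friction and masses are not known exactly. Their poses are not given: they have to be found in the camera images.
- board: Loose strip of stiff brown greyboard, 170 x 50 x 4 mm, about 26 g, flat on the bench left or right of the trimmer. Origin at the centre of its underside; x along its length, y across, z up. Both ends are alike: either may lead. It can be gripped across its 50 mm width with the fingertips down at the surface it lies on.
- trimmer: Board trimmer screwed to the bench, 226 mm (x, the feed direction, away from the robot) by 330 mm (y, along the rail). Origin: centre of its underside, on the bench. Open bed from x = -110 mm to the hold-down's lip. Rail along y centred at x = +60 mm, 14 to 31 mm above the bed, on end brackets at y = +-150 mm, 34 mm tall above the bed. The board passes under hold-down and rail to the stop bar.
- bed: The trimmer's flat light-grey cutting bed with printed guide lines, 220 x 324 mm, part of the trimmer. Its top is 24 mm above the bench; origin 18 mm above the bench at the trimmer's centre, 6 mm below that top; axes as the trimmer's.
- stop (a point): Point at bed-top height at the middle of the near face of the aluminium stop bar behind the rail: trimmer x = +85 mm, y = -25 mm; axes as the trimmer's. The bar is fixed, 190 mm long along y (trimmer y -120 to +70 mm), 13 mm tall above the bed. A board square against it has its origin 85 mm before this point along x.
- lip (a point): Middle of the hold-down's free edge, towards the robot: trimmer x = about +5 mm, y = 0 when down. The hold-down is a clear plastic strip, 2.5 mm thick and 256 mm long along y, from this lip to its hinge at trimmer x = +47 mm. When down, its flat underside is 6.5 mm and its turned-up lip about 9 mm above the bed: the 4 mm board slides in beneath if it lies flat on the bed.
- hold_down (a joint): Hinge of the clear hold-down, rad: 0 = down (resting on its own stop, clear of the bed), positive = lip lifted. A light spring returns it; 0.1 rad lifts the lip by about 4 mm, and a fraction of a newton does it.
- cutter (a joint): Cutter head sliding on the rail (black, orange top, 46 x 42 mm, top 48 mm above the bed), m: 0 = by the left bracket, its centre at trimmer y = +114 mm; grows as it slides towards -y. Parked at 0 to 0.02. Its guard reaches down to 6 mm above the bed behind the rail: keep the board to the right of it (board centre between trimmer y = -100 and +40 mm).
- cutter_top (a point): Middle of the cutter head's orange top, 48 mm above the bed.
- jar: Bystander: small white jar with a yellow lid, 60 mm wide, 65 mm tall, standing on the other side of the trimmer from the board. Origin at the centre of its underside.
- oil: Bystander: amber bottle with a black cap, 48 mm wide, 95 mm tall. Origin at the centre of its underside.
- buds: Bystander: small open pale plastic box, 85 x 110 x 45 mm. Origin at the centre of its underside.
There are look-alikes about, which are no part of the job. Several things have the shape of the board; the one meant has the colours described above.

How it is judged:
By the outcome, as a careful person would: the job done as asked, in the order asked, and still so for the second after the job is handed in, while the arm keeps its last pose, push and grip.
It also fails if it takes over 51 s, if anything falls off the work surface, if the arm or the gripper's body presses on something with over 40 N, if the wrist force passes 120 N, or if a joint passes its speed limit or range.

## Robot

A 7-joint arm with a two-finger parallel gripper is mounted at the origin on the work surface. World frame = base frame: x ahead of the robot, y to its left, z up, the work surface at z = 0. Lengths are in mm, angles in rad, forces in N, time in s.
With the tool pointing down it reaches from about 350 to 900 mm from the base axis. Payload 7.2 kg.
Tool frame: the origin (TCP) lies on the centre line of the jaws, within the pads' length; the fingertips stand 19 mm ahead of it and the grasp point (between the pads) is the TCP; x points along the fingers, z is the direction in which the jaws open and shut, and the axes are right-handed (so a half turn about x gives the same grasp; the last joint's range is limited). The gripper opens to 85 mm and grips with 20 to 120 N. Pads are 22 mm wide; open, the fingers measure 114 mm over their backs; the gripper's body (76 mm by 85 mm) begins 54 mm behind the grasp point. The pads swing forward as they close: fully open they stand 13 mm farther back than shut.
Start: joints at [1.084, 0.411, -0.013, 1.596, 0.006, 1.134, -0.082], TCP at [254.154, -570.994, 250.297] pointing down, gripper open.
Joint ranges: [-2.95, 2.95], [-0.29, 1.99], [-1.47, 1.44], [0.14, 2.54], [-1.03, 4.17], [0.13, 1.85], [-2.86, 2.86]. Speed limits (rad/s): [2.39, 2.39, 3.01, 3.01, 3.14, 3.14, 3.14].

## Interface

Orientations are given as [roll, pitch, yaw] about the fixed x, y, z axes, in that order (R = Rz(yaw) Ry(pitch) Rx(roll)).
In Python, from bench import * gives the robot as it stands.
- The arm moves only by the tool arm_command, never from a script. Its arguments are lists of equal length, an entry for each row: "linear": the shift along the tool's x, y, z in m, a list of three; "rot": the turn, a rotation vector about the tool's x, y, z in rad, a list of three; "grip": the opening, from 0 (shut) to 1 (fully open). A call has 1 to 20 rows; each row shifts and turns the commanded pose from where the row before left it, along the tool's axes as they then stand; what a row does not reach is not made up. A row lasts 1/8 s, in which the tool goes at most 62.5 mm and 10.7 degrees, less where a joint would pass 70% of its speed; a pose out of reach is approached as far as the arm can. A call is refused whole if a number of a shift passes 0.0625 or a number of a turn 0.188, either way. A call with a gripper value outside its range is refused whole. The fingers move at their own pace and stop on an object; the grip force is fixed at half the most. Time passes only in rows, so rows that do not move let the fingers close. It gives the time, the measured TCP pose, the force and the opening at its end, in the units of the state.
- observe(): the state, without advancing time (a new reading comes with each control period).
- read_camera(name): name is "side" or "top" or "wrist"; returns a dict with "pixels" (420x560x3 uint8, blue, green, red), "camera_matrix" (3x3 intrinsics, pixels), "xyz" and "orientation" of the camera in the world; the wrist camera has in their place "tool_from_camera" (4x4, takes a point from camera to tool coordinates, whose origin is the TCP and whose axes are the tool frame's). Camera axes: x right, y down, z forward; pixel columns grow to the right and rows downward; lengths in mm; the calibration is good to about 2 mm. A picture is of the moment at which its call begins: read the wrist's pose just before it. There is no depth.
- sign_off(): hands the job in, once; it reports no verdict.
The state is a dict: "t": time; "joints": joint angles; "joint_velocities": joint speeds; "joint_efforts": joint torques, N m; "eef_pos": TCP position; "ee_rot": TCP orientation; "contact_force": force on the tool from outside, world axes, zero at the start; "moment": the same for the moment, N m; "opening": opening from 0.0 (shut) to 1.0 (fully open).
Only numpy, scipy, OpenCV 4.12 (cv2) and the standard library are available. Lean on these libraries where they do the work, as an engineer would, in place of code of your own. Each camera call takes 0.05 s, during which the arm holds its last target.

## Working session

There is one attempt and no reset: what is moved stays moved. The work goes in short steps, Python scripts to look and compute and a tool call to move; the robot and the scene stay as the last step left them, time stands still between calls to the robot, and variables do not carry over. Pictures are saved under pics/ and viewed, and the job is handed in when it is done.

Besides the shell and the picture viewer there is one more tool, called after "Request:" as a command line: name --argument value ..., lists and objects as JSON in quotes. arm_command: Moves the arm, as the interface text tells. Its arguments: {"type":"object","properties":{"linear":{"type":"array","items":{"type":"array","items":{"type":"number"}}},"rot":{"type":"array","items":{"type":"array","items":{"type":"number"}}},"grip":{"type":"array","items":{"type":"number"}}},"required":["linear","rot","grip"]}

```bash
ls; mkdir -p pics; python3 - <<'E'
from bench import *
import cv2
s=observe(); print(s)
for n in("top","side","wrist"):
    c=read_camera(n); cv2.imwrite(f"pics/{n}0.png",c["pixels"])
    print(n,c["camera_matrix"],c.get("xyz"),c.get("orientation"),c.get("tool_from_camera"))
E
```

```text
pics
{'t': 0.0, 'joints': array([ 1.08381599,  0.41193274, -0.01270173,  1.59705916,  0.00556724,
        1.13430924, -0.08216926]), 'joint_velocities': array([0.00044934, 0.00012194, 0.00123703, 0.00099   , 0.00069149,
       0.00068965, 0.00256571]), 'joint_efforts': array([-3.62232076e-04, -6.00627494e+01,  6.81808814e-01, -2.99412113e+01,
        1.38014925e-02,  1.07760594e-02, -9.61241454e-06]), 'eef_pos': array([ 253.92617215, -570.56920528,  249.42645141]), 'ee_rot': array([-3.08578264,  1.56912292,  2.04541883]), 'contact_force': array([0.37748527, 0.52994844, 0.23387059]), 'moment': array([ 0.02117857, -0.03222405, -0.01064154]), 'opening': 1.003624061394772}
top [[520.8978528    0.         273.76121142]
 [  0.         520.8978528  204.25776511]
 [  0.           0.           1.        ]] [ 431.69457556  -67.29686724 1630.63614656] [-3.05465731e+00  1.31344191e-03 -1.56310642e+00] None
side [[457.64796938   0.         276.5762487 ]
 [  0.         457.64796938 209.88012672]
 [  0.           0.           1.        ]] [ 234.42764639  847.20376789 1026.17175926] [-2.33694991 -0.01769437 -2.77744142] None
wrist [[320.92339331   0.         279.19446442]
 [  0.         320.92339331 215.7315733 ]
 [  0.           0.           1.        ]] None None [[-5.17888470e-04 -3.29039426e-01  9.44316042e-01 -1.23576412e+02]
 [-1.19955751e-04 -9.44316142e-01 -3.29039526e-01  8.50230866e+01]
 [ 9.99999859e-01 -2.83681917e-04  4.49580271e-04  2.28621816e-01]
 [ 0.00000000e+00  0.00000000e+00  0.00000000e+00  1.00000000e+00]]
```

View pics/top0.png

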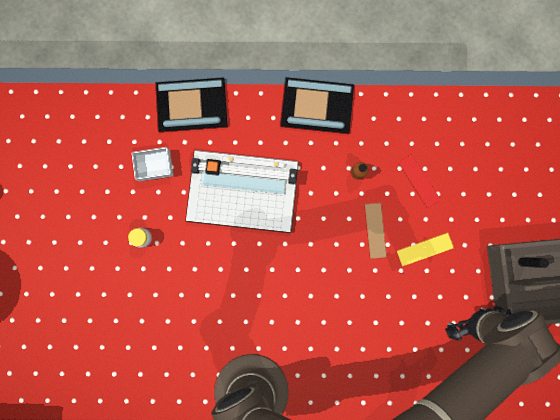

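View pics/side0.png

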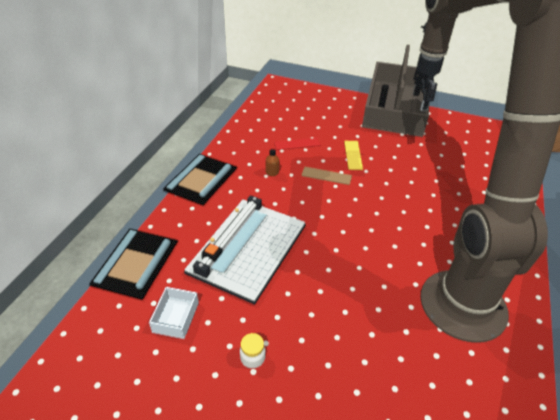

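View pics/wrist0.png

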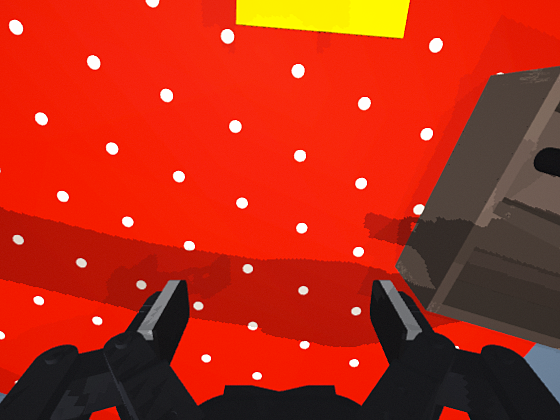

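The top view shows the brown board at about (375,230), trimmer centred at about (243,191), cutter at (212,166), jar (140,237), oil (361,171), box (152,164), and red and yellow look-alikes right of the board.

```bash
cat > h.py <<'E'
from bench import *
import cv2, numpy as np
from scipy.spatial.transform import Rotation as R
def cam(n):
    s=observe(); c=read_camera(n)
    if n=="wrist":
        T=np.eye(4); T[:3,:3]=R.from_euler('xyz',s['ee_rot']).as_matrix(); T[:3,3]=s['eef_pos']
        T=T@np.array(c['tool_from_camera'])
    else:
        T=np.eye(4); T[:3,:3]=R.from_euler('xyz',c['orientation']).as_matrix(); T[:3,3]=c['xyz']
    return c['pixels'],np.array(c['camera_matrix']),T
def toplane(uv,K,T,z):
    uv=np.atleast_2d(np.array(uv,float))
    d=np.c_[uv,np.ones(len(uv))]@np.linalg.inv(K).T@T[:3,:3].T
    return T[:3,3]+d*((z-T[2,3])/d[:,2])[:,None]
def proj(P,K,T):
    p=(np.atleast_2d(P)-T[:3,3])@T[:3,:3]; q=p@K.T; return q[:,:2]/q[:,2:]
def rect(m):
    cs,_=cv2.findContours(m,cv2.RETR_EXTERNAL,cv2.CHAIN_APPROX_NONE)
    c=max(cs,key=cv2.contourArea); return c,cv2.boxPoints(cv2.minAreaRect(c))
E
python3 - <<'E'
from h import *
im,K,T=cam("top")
hsv=cv2.cvtColor(im,cv2.COLOR_BGR2HSV)
print(hsv[215,375],hsv[250,378],hsv[210,240],hsv[100,190])
roi=np.zeros(im.shape[:2],np.uint8); roi[190:270,355:395]=1
m=((hsv[...,0]>8)&(hsv[...,0]<25)&(hsv[...,1]<190)).astype(np.uint8)*roi
m=cv2.morphologyEx(m,cv2.MORPH_OPEN,np.ones((3,3)))
c,b=rect(m); print(b)
w=toplane(b,K,T,4); print(w.round(1)); print(w.mean(0), np.linalg.norm(np.diff(w[:,:2],axis=0),axis=1))
m2=((hsv[...,1]<60)&(hsv[...,2]>90)).astype(np.uint8); roi[:]=0; roi[145:240,180:305]=1; m2*=roi
m2=cv2.morphologyEx(m2,cv2.MORPH_CLOSE,np.ones((5,5)))
c2,b2=rect(m2); print(b2); w=toplane(b2,K,T,24); print(w.round(1),w.mean(0),np.linalg.norm(np.diff(w[:,:2],axis=0),axis=1))
v=im.copy(); cv2.drawContours(v,[c,c2],-1,(255,0,0),1)
cv2.imwrite("pics/t1.png",cv2.resize(v[130:280,170:450],None,fx=2.8,fy=2.8,interpolation=cv2.INTER_CUBIC))
E
```

```text
[ 16 107 171] [ 16 104 188] [ 84   6 217] [ 16 104 203]
[[364.51483 204.14853]
 [380.55444 202.54456]
 [385.97028 256.70297]
 [369.93066 258.30695]]
[[ 575.9 -348.5    4. ]
 [ 581.4 -398.8    4. ]
 [ 412.6 -413.9    4. ]
 [ 407.2 -364.     4. ]]
[ 494.26900052 -381.29512687    4.        ] [ 50.5951176  169.4922643   50.13949312]
[[178.88681 219.71062]
 [186.55295 149.01176]
 [305.1941  161.87648]
 [297.52795 232.57533]]
[[ 521.6  228.6   24. ]
 [ 743.   209.8   24. ]
 [ 705.1 -161.1   24. ]
 [ 484.7 -138.    24. ]] [613.5723099   34.81343762  24.        ] [222.18774959 372.81863771 221.61320206]
```

View pics/t1.png

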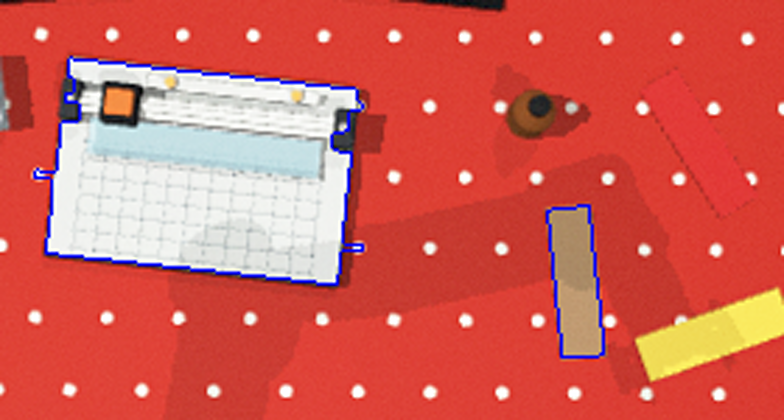

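The outline of the board is clean; the trimmer's one caught some bench dots. I'll refine it with edge line fits.

```bash
python3 - <<'E'
from h import *
im,K,T=cam("top")
hsv=cv2.cvtColor(im,cv2.COLOR_BGR2HSV)
roi=np.zeros(im.shape[:2],np.uint8); roi[145:240,180:305]=1
m2=((hsv[...,1]<60)&(hsv[...,2]>90)).astype(np.uint8)*roi
m2=cv2.morphologyEx(m2,cv2.MORPH_CLOSE,np.ones((5,5)))
m2=cv2.morphologyEx(m2,cv2.MORPH_OPEN,np.ones((13,13)))
c,b=rect(m2); w=toplane(b,K,T,24); print(b,w.round(1),w.mean(0),np.linalg.norm(np.diff(w[:,:2],axis=0),axis=1))
W=toplane(c[:,0],K,T,24)[:,:2]
ctr=w.mean(0)[:2]
# near edge, left, right line fits
for it in range(3):
    near=None
    if it==0: yaw=np.arctan2(*( (w[1]-w[0])[1::-1])); 
    cand=[yaw+k*np.pi/2 for k in range(4)]; yaw=min(cand,key=lambda a:abs(np.angle(np.exp(1j*a))))
    Rm=np.array([[np.cos(yaw),-np.sin(yaw)],[np.sin(yaw),np.cos(yaw)]])
    L=(W-ctr)@Rm
    n=L[(L[:,0]<-95)&(abs(L[:,1])<140)]; l=L[(L[:,1]>145)&(L[:,0]<20)&(L[:,0]>-90)]; r=L[(L[:,1]<-145)&(L[:,0]<20)&(L[:,0]>-90)]
    p=np.polyfit(n[:,1],n[:,0],1); print(yaw,p,np.polyfit(l[:,0],l[:,1],1),np.polyfit(r[:,0],r[:,1],1),len(n),len(l),len(r))
    yaw-=p[0]
print(yaw,ctr)
im,K,T=cam("side")
cv2.imwrite("pics/s1.png",cv2.resize(im[140:360,90:400],None,fx=2.5,fy=2.5,interpolation=cv2.INTER_CUBIC))
E
```

```text
[[185.52438 220.28049]
 [193.37805 149.59756]
 [298.41464 161.26828]
 [290.56097 231.9512 ]] [[ 520.   208.    24. ]
 [ 741.3  188.4   24. ]
 [ 706.8 -139.9   24. ]
 [ 486.4 -116.5   24. ]] [613.62608904  34.98752583  24.        ] [222.16946913 330.1703237  221.65018355]
-0.08831687960199762 [ 1.21933903e-02 -1.09429210e+02] [-7.99901468e-03  1.62033699e+02] [-2.91598690e-03 -1.61534964e+02] 90 35 35
-0.10051026991300746 [-1.94289913e-04 -1.09430409e+02] [1.71181788e-03 1.61958899e+02] [ 9.61623106e-03 -1.61535922e+02] 91 35 36
-0.10031598000024551 [-2.29110685e-08 -1.09430407e+02] [1.51767709e-03 1.61958853e+02] [ 9.42205724e-03 -1.61535618e+02] 91 35 36
-0.10031595708917697 [613.62608904  34.98752583]
```

```bash
cat >> h.py <<'E'
def pose(): 
    s=observe(); return np.array(s['eef_pos']),R.from_euler('xyz',s['ee_rot'])
def goal_R(yaw,sgn):  # tool x down, tool y = sgn*board x dir
    x=np.array([0,0,-1.]); y=sgn*np.array([np.cos(yaw),np.sin(yaw),0]); return R.from_matrix(np.c_[x,y,np.cross(x,y)])
def delta(P,yaw,sgn=1,p0=None,r0=None):
    """turn first (tool rotvec), then shift in goal tool axes (mm)"""
    p,r=pose()
    g=goal_R(yaw,sgn)
    print("now",p.round(1),"rot",(r.inv()*g).as_rotvec().round(4),"shift after turn",g.inv().apply(np.array(P)-p).round(1), "shift in current axes",r.inv().apply(np.array(P)-p).round(1))
E
python3 - <<'E'
from h import *
p,r=pose(); print(r.as_matrix().round(3))
delta([449.5,-385.4,120],0.0905,1); delta([449.5,-385.4,120],0.0905,-1)
E
```

```text
[[-0.     0.914  0.407]
 [ 0.     0.407 -0.914]
 [-1.    -0.    -0.001]]
now [ 254.1 -570.9  250. ] rot [ 3.283e-01 -5.000e-04  1.000e-04] shift after turn [ 130.   211.4 -167. ] shift in current axes [130.  253.9 -89.9]
now [ 254.1 -570.9  250. ] rot [-2.8133e+00 -2.0000e-04 -8.0000e-04] shift after turn [ 130.  -211.4  167. ] shift in current axes [130.  253.9 -89.9]
```

Request:
arm_command --linear '[[0,0,0],[0,0,0],[0,0.0264,-0.0209],[0.01,0.0264,-0.0209],[0.02,0.0264,-0.0209],[0.02,0.0264,-0.0209],[0.02,0.0264,-0.0209],[0.02,0.0264,-0.0209],[0.02,0.0264,-0.0209],[0.02,0.0264,-0.0209],[0,0,0],[0,0,0]]' --rot '[[0.164,0,0],[0.164,0,0],[0,0,0],[0,0,0],[0,0,0],[0,0,0],[0,0,0],[0,0,0],[0,0,0],[0,0,0],[0,0,0],[0,0,0]]' --grip '[0.75,0.75,0.75,0.75,0.75,0.75,0.75,0.75,0.75,0.75,0.75,0.75]'

```text
t: 1.8
eef_pos: [449.0, -385.8, 120.4]
ee_rot: [-0.82, 1.57, -2.3]
contact_force: [0.7, -0.8, -0.1]
opening: 0.754
```

```bash
python3 - <<'E'
from h import *
p,r=pose(); s=observe(); print(s['t'],p,s['opening'],s['contact_force'])
im,K,T=cam("wrist"); cv2.imwrite("pics/w2.png",im)
hsv=cv2.cvtColor(im,cv2.COLOR_BGR2HSV)
m=((hsv[...,0]>8)&(hsv[...,0]<25)&(hsv[...,1]<190)&(hsv[...,1]>60)&(hsv[...,2]>80)).astype(np.uint8)
m=cv2.morphologyEx(m,cv2.MORPH_OPEN,np.ones((5,5)))
c,b=rect(m)
ap=cv2.approxPolyDP(c,12,True)[:,0]; print(ap); print(toplane(ap,K,T,4).round(1))
delta([449.5,-385.4,40],0.0905,1)
E
```

```text
1.8 [ 449.00082648 -385.849683    120.4018298 ] 0.7542633172488696 [ 0.6853045  -0.80469986 -0.12619612]
[[243  33]
 [251 262]
 [310 262]
 [317  32]]
[[ 575.7 -350.7    4. ]
 [ 407.7 -366.4    4. ]
 [ 412.1 -415.3    4. ]
 [ 580.7 -399.3    4. ]]
now [ 448.8 -386.4  120.7] rot [-0.0008  0.001   0.0001] shift after turn [80.7  0.8 -1. ] shift in current axes [80.7  0.8 -1. ]
```

View pics/w2.png

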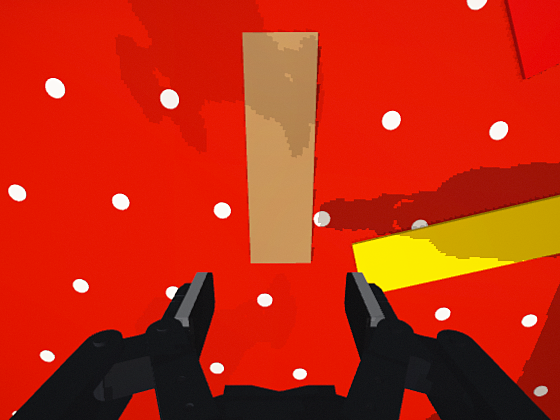

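Wrist view: board from (280,33) to (280,262), well centred between the fingers, with the yellow strip's corner at (352,245) clear of the right finger. Descending.

Request:
arm_command --linear '[[0.03,0.0005,-0.0005],[0.03,0.0005,0],[0.025,0,0],[0,0,0],[0.008,0,0],[0.004,0,0],[0,0,0],[0,0,0]]' --rot '[[0,0,0],[0,0,0],[0,0,0],[0,0,0],[0,0,0],[0,0,0],[0,0,0],[0,0,0]]' --grip '[0.75,0.75,0.75,0.7,0.7,0.7,0.7,0.7]'

```text
t: 2.85
eef_pos: [450.5, -384.9, 23.7]
ee_rot: [0.859, 1.57, -0.621]
contact_force: [0.6, 0.1, -0.4]
opening: 0.701
```

```bash
python3 - <<'E'
from h import *
p,r=pose(); s=observe(); print(s['t'],p,s['opening'],s['contact_force'])
im,K,T=cam("wrist"); cv2.imwrite("pics/w3.png",im)
E
```

```text
2.85 [ 450.53556512 -384.88598422   23.74243917] 0.7010350466349909 [ 0.63029386  0.09374042 -0.42285275]
```

View pics/w3.png

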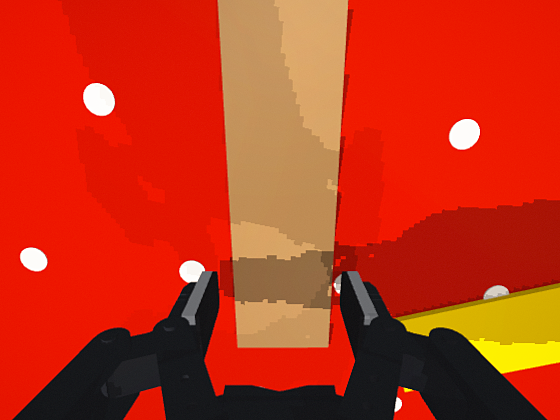

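The fingers straddle the board at pixel rows 270–320, with no contact yet.

Request:
arm_command --linear '[[0.002,0,0],[0.001,0,0],[0,0,0]]' --rot '[[0,0,0],[0,0,0],[0,0,0]]' --grip '[0.64,0.64,0.64]'

```text
t: 3.28
eef_pos: [450.2, -384.7, 20.1]
ee_rot: [-2.242, 1.57, 2.561]
contact_force: [-0.3, 0.8, 1.5]
opening: 0.64
```

Request:
arm_command --linear '[[0.001,0,0],[0,0,0]]' --rot '[[0,0,0],[0,0,0]]' --grip '[0.63,0.63]'

```text
t: 3.52
eef_pos: [450.2, -384.7, 19.2]
ee_rot: [-1.811, 1.571, 2.993]
contact_force: [-0.2, 0.1, 0.5]
opening: 0.629
```

Request:
arm_command --linear '[[0.001,0,0],[0,0,0]]' --rot '[[0,0,0],[0,0,0]]' --grip '[0.63,0.63]'

```text
t: 3.78
eef_pos: [450.2, -384.7, 18.2]
ee_rot: [-2.099, 1.571, 2.704]
contact_force: [0.0, 0.6, -0.1]
opening: 0.63
```

Request:
arm_command --linear '[[0.001,0,0],[0,0,0]]' --rot '[[0,0,0],[0,0,0]]' --grip '[0.62,0.62]'

```text
t: 4.03
eef_pos: [450.2, -384.7, 17.2]
ee_rot: [-2.318, 1.571, 2.485]
contact_force: [0.3, 0.2, -0.1]
opening: 0.621
```

Request:
arm_command --linear '[[0.001,0,0],[0,0,0]]' --rot '[[0,0,0],[0,0,0]]' --grip '[0.62,0.62]'

```text
t: 4.28
eef_pos: [450.3, -384.7, 16.2]
ee_rot: [-2.326, 1.571, 2.478]
contact_force: [0.7, 0.6, -0.8]
opening: 0.625
```

```bash
python3 - <<'E'
from h import *
p,r=pose(); s=observe(); print(s['t'],p,s['opening'],s['contact_force'])
im,K,T=cam("wrist"); cv2.imwrite("pics/w4.png",im)
E
```

```text
4.275 [ 450.25796252 -384.7162935    16.22679717] 0.6250936553387975 [ 0.68510886  0.589734   -0.78275541]
```

View pics/w4.png

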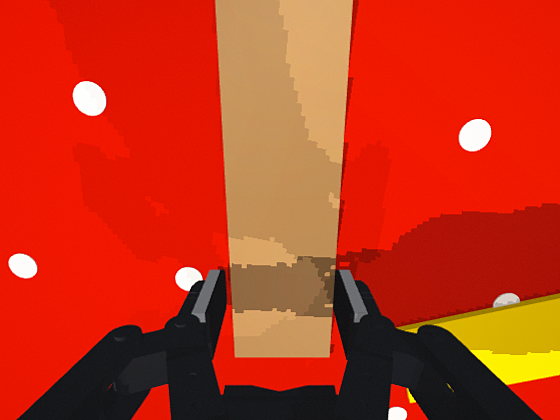

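Request:
arm_command --linear '[[0.001,0,0],[0,0,0]]' --rot '[[0,0,0],[0,0,0]]' --grip '[0.62,0.62]'

```text
t: 4.58
eef_pos: [450.4, -384.8, 15.6]
ee_rot: [0.825, 1.571, -0.655]
contact_force: [-1.6, 0.8, 2.8]
opening: 0.622
```

Request:
arm_command --linear '[[0.001,0,0],[0,0,0]]' --rot '[[0,0,0],[0,0,0]]' --grip '[0.62,0.62]'

```text
t: 4.82
eef_pos: [450.4, -384.8, 15.5]
ee_rot: [0.777, 1.57, -0.704]
contact_force: [-3.2, 1.8, 13.6]
opening: 0.617
```

Request:
arm_command --linear '[[0.001,0,0],[0,0,0]]' --rot '[[0,0,0],[0,0,0]]' --grip '[0.62,0.62]'

```text
t: 5.08
eef_pos: [450.4, -384.8, 15.5]
ee_rot: [0.768, 1.57, -0.712]
contact_force: [-5.4, 4.7, 23.3]
opening: 0.617
```

Contact at TCP z = 15.5. I'll back off and close.

Request:
arm_command --linear '[[-0.003,0,0],[0,0,0],[0,0,0],[0,0,0],[0,0,0],[0,0,0]]' --rot '[[0,0,0],[0,0,0],[0,0,0],[0,0,0],[0,0,0],[0,0,0]]' --grip '[0.62,0.58,0.5,0.5,0.5,0.5]'

```text
t: 5.82
eef_pos: [450.6, -385.0, 17.3]
ee_rot: [0.861, 1.57, -0.619]
contact_force: [-1.9, 3.3, 13.3]
opening: 0.552
```

Request:
arm_command --linear '[[0,0,0],[-0.002,0,0],[0,0,0],[0,0,0],[0,0,0],[0,0,0]]' --rot '[[0,0,0],[0,0,0],[0,0,0],[0,0,0],[0,0,0],[0,0,0]]' --grip '[0.62,0.62,0.4,0.4,0.4,0.4]'

```text
t: 6.58
eef_pos: [450.2, -384.7, 18.8]
ee_rot: [-2.163, 1.571, 2.64]
contact_force: [-1.9, 2.3, 7.8]
opening: 0.541
```

```bash
python3 - <<'E'
from h import *
p,r=pose(); s=observe(); print(s['t'],p,s['opening'],s['contact_force'])
im,K,T=cam("wrist"); cv2.imwrite("pics/w5.png",im)
E
```

```text
6.575 [ 450.1770253  -384.7044452    18.83610467] 0.5413518090756699 [-1.87596938  2.25701907  7.84818776]
```

View pics/w5.png

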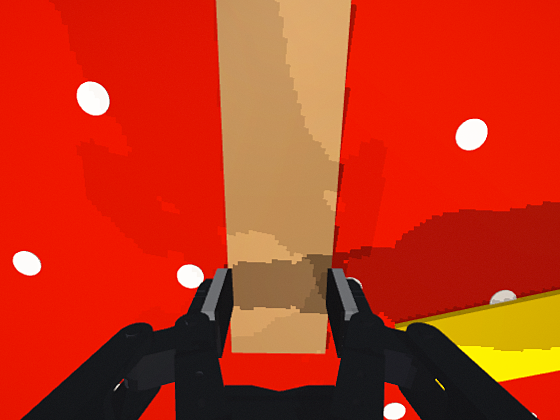

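Request:
arm_command --linear '[[-0.01,0,0],[-0.03,0,0],[-0.03,0,0],[-0.01,0,0],[0,0,0]]' --rot '[[0,0,0],[0,0,0],[0,0,0],[0,0,0],[0,0,0]]' --grip '[0.4,0.4,0.4,0.4,0.4]'

```text
t: 7.25
eef_pos: [450.5, -384.9, 98.7]
ee_rot: [0.804, 1.57, -0.676]
contact_force: [0.2, 0.1, -0.8]
opening: 0.541
```

```bash
cat >> h.py <<'E'
TC=np.array([613.6,35.0]); TY=-0.1003
def tw(x,y,z):
    c,s=np.cos(TY),np.sin(TY); return [TC[0]+c*x-s*y,TC[1]+s*x+c*y,z]
def board(im,plane,K,T,eps=12):
    hsv=cv2.cvtColor(im,cv2.COLOR_BGR2HSV)
    m=((hsv[...,0]>8)&(hsv[...,0]<25)&(hsv[...,1]<190)&(hsv[...,1]>60)&(hsv[...,2]>70)).astype(np.uint8)
    m=cv2.morphologyEx(m,cv2.MORPH_OPEN,np.ones((5,5))); c,b=rect(m)
    ap=cv2.approxPolyDP(c,eps,True)[:,0]; print(ap.tolist()); return c,toplane(ap,K,T,plane)
E
python3 - <<'E'
from h import *
p,r=pose(); s=observe(); print(s['t'],p,s['opening'],s['contact_force'])
im,K,T=cam("wrist"); cv2.imwrite("pics/w6.png",im)
c,P=board(im,p[2]-14.8,K,T); print(r.inv().apply(P-p).round(1))
print(tw(-145,-25,80)); delta(tw(-145,-25,80),TY)
im,K,T=cam("side"); cv2.imwrite("pics/s6.png",im)
E
```

```text
7.25 [ 450.47062489 -384.91851491   98.68348516] 0.5411482927016503 [ 0.15232892  0.10508956 -0.76450718]
[[217, 0], [232, 351], [324, 352], [350, 0]]
[[ 14.9 121.4 -22.8]
 [ 14.7 -39.7 -25. ]
 [ 14.8 -40.4  24.3]
 [ 14.9 121.4  26.5]]
[np.float64(466.82544744566167), np.float64(24.644773180960048), 80]
now [ 450.  -384.6   97.8] rot [ 0.1912 -0.0002  0.0003] shift after turn [  17.8  -24.3 -408.8] shift in current axes [  17.9   53.8 -406. ]
```

View pics/w6.png

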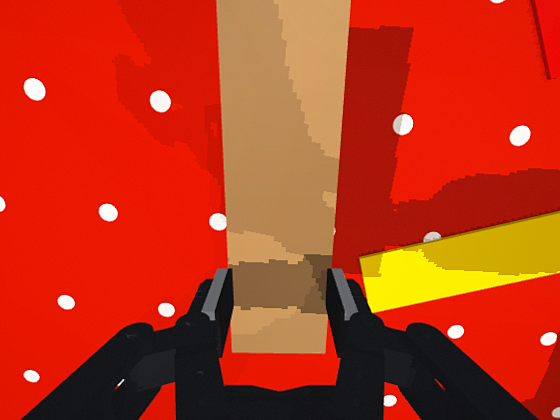

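View pics/s6.png

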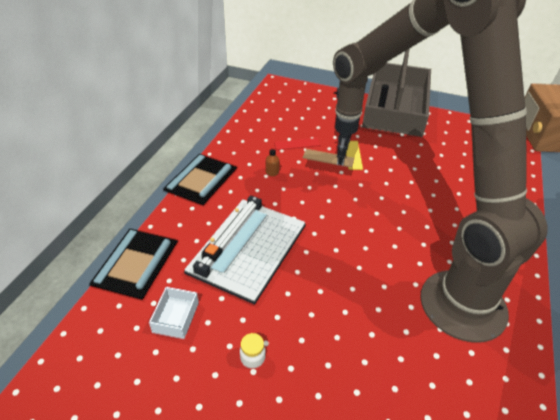

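The board is lifted level, still in the same place between the pads. Now I'll turn it and carry it over to the front of the trimmer.

Request:
arm_command --linear '[[0,0,0],[0,0,0],[0,-0.0013,-0.0208],[0,-0.0025,-0.042],[0,-0.0025,-0.042],[0,-0.0025,-0.042],[0,-0.0025,-0.042],[0,-0.0025,-0.042],[0,-0.0025,-0.042],[0,-0.0025,-0.042],[0,-0.0025,-0.042],[0.007,-0.0025,-0.042],[0.01,-0.001,-0.01],[0,0,0],[0,0,0]]' --rot '[[0.096,0,0],[0.096,0,0],[0,0,0],[0,0,0],[0,0,0],[0,0,0],[0,0,0],[0,0,0],[0,0,0],[0,0,0],[0,0,0],[0,0,0],[0,0,0],[0,0,0],[0,0,0]]' --grip '[0.4,0.4,0.4,0.4,0.4,0.4,0.4,0.4,0.4,0.4,0.4,0.4,0.4,0.4,0.4]'

```text
t: 9.22
eef_pos: [466.5, 23.4, 81.1]
ee_rot: [-0.797, 1.57, -2.469]
contact_force: [0.8, -0.6, -0.1]
opening: 0.541
```

```bash
python3 - <<'E'
from h import *
p,r=pose(); s=observe(); print(s['t'],p,s['opening'],s['contact_force'])
im,K,T=cam("wrist"); cv2.imwrite("pics/w7.png",im)
c,P=board(im,p[2]-14.8,K,T); print(r.inv().apply(P-p).round(1))
delta(tw(-145,-25,80),TY)
im,K,T=cam("top"); cv2.imwrite("pics/t7.png",cv2.resize(im[130:280,150:350],None,fx=4,fy=4))
E
```

```text
9.225 [466.45004336  23.36133987  81.11913323] 0.540593572502531 [ 0.81015565 -0.55240842 -0.07512127]
[[217, 0], [232, 351], [324, 352], [350, 0]]
[[ 14.7 121.4 -22.8]
 [ 14.8 -39.7 -25. ]
 [ 14.8 -40.4  24.2]
 [ 14.7 121.4  26.4]]
now [466.8  23.2  81.3] rot [-0.0023  0.0006  0.0001] shift after turn [ 1.3 -0.1 -1.5] shift in current axes [ 1.3 -0.1 -1.5]
```

View pics/w7.png

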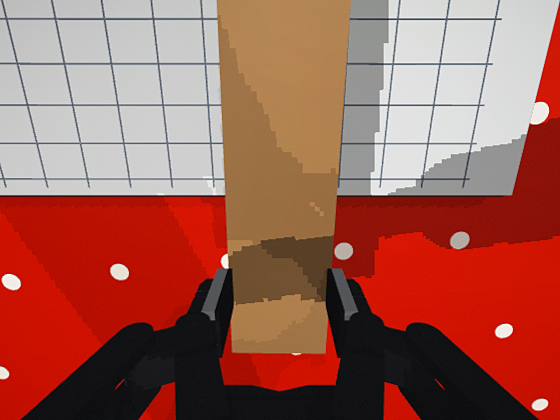

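View pics/t7.png

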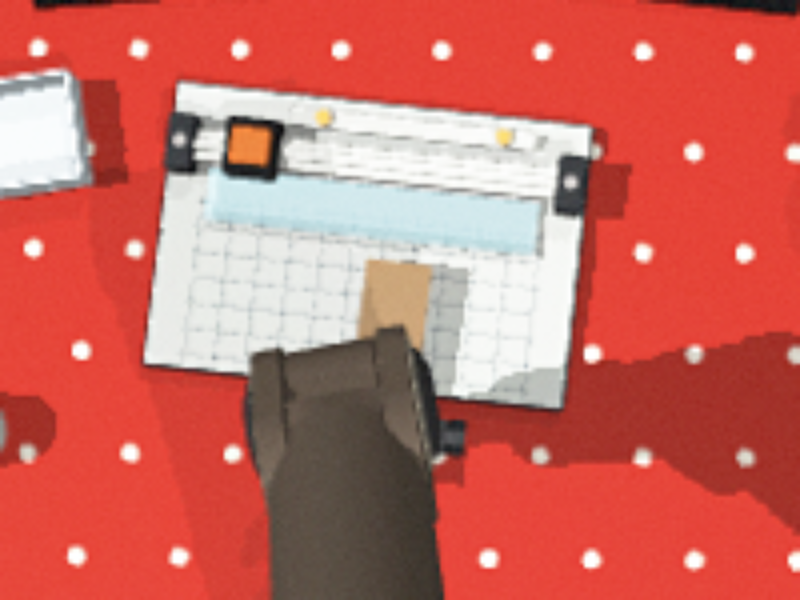

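The wrist view shows the bed's near edge at about row 195, right edge from (512,193) up to (560,0). I'll measure the trimmer's yaw from these.

```bash
python3 - <<'E'
from h import *
im,K,T=cam("wrist"); p,r=pose()
hsv=cv2.cvtColor(im,cv2.COLOR_BGR2HSV)
red=(hsv[...,1]>150)&(hsv[...,2]>60)
pts=[]
for u in list(range(5,215,3))+list(range(345,505,3)):
    col=red[:,u]; 
    v=260
    # first red row below 170
    k=[v for v in range(170,240) if col[v:v+6].all()]
    if k: pts.append((u,k[0]-0.5))
W=toplane(pts,K,T,22)[:,:2]
q=np.polyfit(W[:,1],W[:,0],1); res=W[:,0]-np.polyval(q,W[:,1]); g=abs(res)<1.0
q=np.polyfit(W[g,1],W[g,0],1); print("near edge yaw",-np.arctan(q[0]),g.sum(),len(g),res[g].std())
L=W[g]-TC; c,s=np.cos(TY),np.sin(TY); print("near edge trimmer x",(L@[c,s]).mean())
pr=[]
for v in range(5,190,3):
    k=[u for u in range(500,553) if red[v,u:u+6].all()]
    if k: pr.append((k[0]-.5,v))
W=toplane(pr,K,T,24)[:,:2]; L=(W-TC)@np.array([[c,-s],[s,c]]); print(len(pr),"right edge y",np.median(L[:,1]), np.polyfit(L[:,0],L[:,1],1))
# printed lines: bed line rows
g=cv2.cvtColor(im,cv2.COLOR_BGR2GRAY)
for uu in (40,120,190,400,450):
    print(uu,[v for v in range(5,190) if g[v,uu]<g[v-4,uu]-25 and g[v,uu]<g[v+4,uu]-25])
# board edges yaw in tool
b,P=board(im,p[2]-14.8,K,T); 
E
```

```text
near edge yaw -0.10324161200719914 124 124 0.05460502874222965
near edge trimmer x -111.24425983137633
54 right edge y -162.3959305288034 [ 1.83581947e-03 -1.63334337e+02]
40 [19, 20, 21, 64, 65, 105, 106, 143, 144, 156, 157, 179, 180]
120 [19, 20, 21, 64, 65, 105, 106, 120, 122, 123, 143, 144, 179, 180]
190 [19, 20, 21, 64, 65, 105, 106, 143, 144, 179, 180]
400 [19, 20, 64, 65, 105, 106, 143, 144, 179, 180]
450 [19, 20, 64, 65, 105, 106, 143, 144, 179, 180]
[[217, 0], [232, 351], [324, 352], [350, 0]]
```

```bash
cat >> h.py <<'E'
def bedges(im,K,T,z,rows,nearcols,tag=""):
    """edge fits of board: left/right sides over image rows, near end over cols"""
    hsv=cv2.cvtColor(im,cv2.COLOR_BGR2HSV)
    m=((hsv[...,0]>8)&(hsv[...,0]<25)&(hsv[...,1]<200)&(hsv[...,1]>60)&(hsv[...,2]>60)).astype(np.uint8)
    m=cv2.morphologyEx(m,cv2.MORPH_OPEN,np.ones((5,5)))
    p,r=pose(); out={}
    l=[];rr=[];n=[]
    for v in rows:
        k=np.flatnonzero(m[v,150:420])
        if len(k): l.append((k[0]+149.5,v)); rr.append((k[-1]+150.5,v))
    for u in nearcols:
        k=np.flatnonzero(m[:,u]); 
        if len(k): n.append((u,k[-1]+.5))
    for nm,pts,ax in(("L",l,0),("R",rr,0),("N",n,1)):
        W=toplane(pts,K,T,z)[:,:2]; d=cv2.fitLine(W.astype(np.float32),cv2.DIST_HUBER,0,.01,.01).ravel()
        a=np.arctan2(d[1],d[0]); 
        if ax: a-=np.pi/2
        a=(a+np.pi/2)%np.pi-np.pi/2
        c,s=np.cos(TY),np.sin(TY); q=np.array([[c,s],[-s,c]])@(d[2:]-TC)
        print(tag,nm,"yaw %.4f"%a,"trimmer pt",q.round(1),"tool",r.inv().apply(np.r_[d[2:],z]-p).round(1))
E
python3 - <<'E'
from h import *
im,K,T=cam("wrist"); p,r=pose(); M=r.as_matrix(); print("tool yaw",np.arctan2(M[1,1],M[0,1]), "tilt",M[:,0].round(4))
bedges(im,K,T,p[2]-14.8,range(5,250,4),range(240,318,3))
E
```

```text
tool yaw -0.10276620743764993 tilt [ 5.e-04 -2.e-04 -1.e+00]
 L yaw -0.1154 trimmer pt [-70.6  -2.8] tool [ 14.8  74.  -23.5]
 R yaw -0.1157 trimmer pt [-70.7 -52.7] tool [14.8 74.  26.4]
 N yaw -0.1040 trimmer pt [-185.3  -25.4] tool [ 14.8 -40.7  -0.7]
```

```bash
python3 - <<'E'
from h import *
im,K,T=cam("wrist"); p,r=pose()
h=im[...,1].astype(float)  # green: board ~high, red bench low
pts=[]
for u in range(238,320,2):
    col=h[335:365,u]; lo,hi=col[-6:].mean(),col[:6].mean(); t=(lo+hi)/2
    k=np.flatnonzero((col[:-1]>=t)&(col[1:]<t))
    if len(k): k=k[-1]; pts.append((u,335+k+(col[k]-t)/(col[k]-col[k+1])))
pts=np.array(pts); print(np.polyfit(pts[:,0],pts[:,1],1)); print(pts[::5].round(2).tolist())
W=toplane(pts,K,T,p[2]-14.8); q=np.polyfit(W[:,1],W[:,0],1); print("near yaw",-np.arctan(q[0]))
cv2.imwrite("pics/w7z.png",cv2.resize(im[320:370,200:360],None,fx=5,fy=5,interpolation=cv2.INTER_NEAREST))
E
```

```text
[1.86993245e-02 3.47853954e+02]
[[238.0, 352.51], [248.0, 352.5], [258.0, 352.47], [268.0, 352.72], [278.0, 352.77], [288.0, 352.96], [298.0, 355.34], [308.0, 352.95], [318.0, 353.31]]
near yaw -0.12673833946387078
```

View pics/w7z.png

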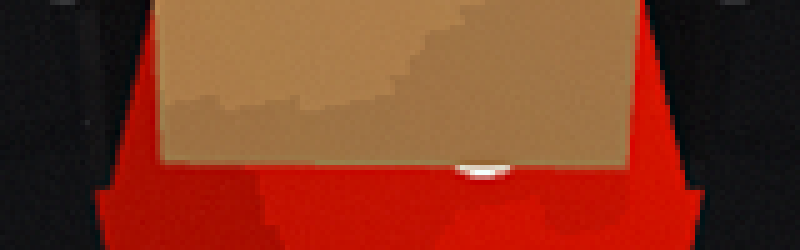

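The sides and the near end agree that the board twisted by about 0.013 rad when it was gripped. I'll correct that and lower it onto the bed, short of the lip.

Request:
arm_command --linear '[[0,0,0],[0.015,0,0],[0.015,0,0],[0.005,0,0],[0.002,0,0],[0,0,0]]' --rot '[[-0.013,0,0],[0,0,0],[0,0,0],[0,0,0],[0,0,0],[0,0,0]]' --grip '[0.4,0.4,0.4,0.4,0.4,0.4]'

```text
t: 10.22
eef_pos: [466.9, 24.5, 44.2]
ee_rot: [-1.274, 1.571, -2.933]
contact_force: [0.1, 0.2, -0.1]
opening: 0.543
```

Request:
arm_command --linear '[[0.001,0,0],[0,0,0]]' --rot '[[0,0,0],[0,0,0]]' --grip '[0.4,0.4]'

```text
t: 10.48
eef_pos: [467.1, 24.5, 43.5]
ee_rot: [1.681, 1.57, 0.022]
contact_force: [1.0, 0.2, -0.2]
opening: 0.54
```

```bash
python3 - <<'E'
from h import *
im,K,T=cam("wrist"); p,r=pose(); M=r.as_matrix(); print(p,"tool yaw",np.arctan2(M[1,1],M[0,1]), "tilt",M[:,0].round(4),observe()['contact_force'])
cv2.imwrite("pics/w8.png",im)
bedges(im,K,T,p[2]-14.8,range(5,250,4),range(240,318,3))
im,K,T=cam("side"); cv2.imwrite("pics/s8.png",cv2.resize(im[170:320,160:360],None,fx=4,fy=4,interpolation=cv2.INTER_CUBIC))
E
```

```text
[467.05576698  24.47478868  43.50120987] tool yaw -0.08825768623842675 tilt [ 5.e-04  0.e+00 -1.e+00] [ 0.61369551  1.22678105 -0.69492807]
 L yaw -0.1005 trimmer pt [-71.   -0.6] tool [ 14.8  74.  -23.7]
 R yaw -0.1009 trimmer pt [-70.4 -50.4] tool [14.8 74.  26.2]
 N yaw -0.0888 trimmer pt [-185.5  -20.6] tool [ 14.8 -40.7  -5. ]
```

View pics/w8.png

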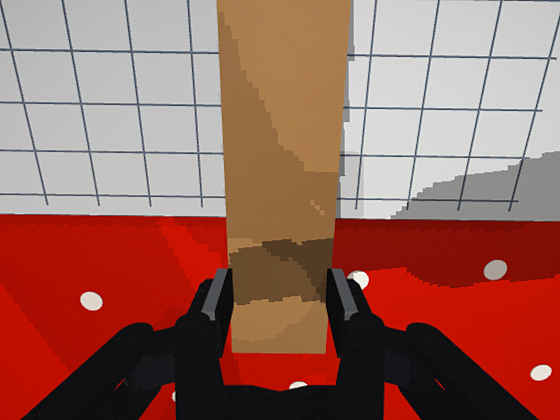

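View pics/s8.png

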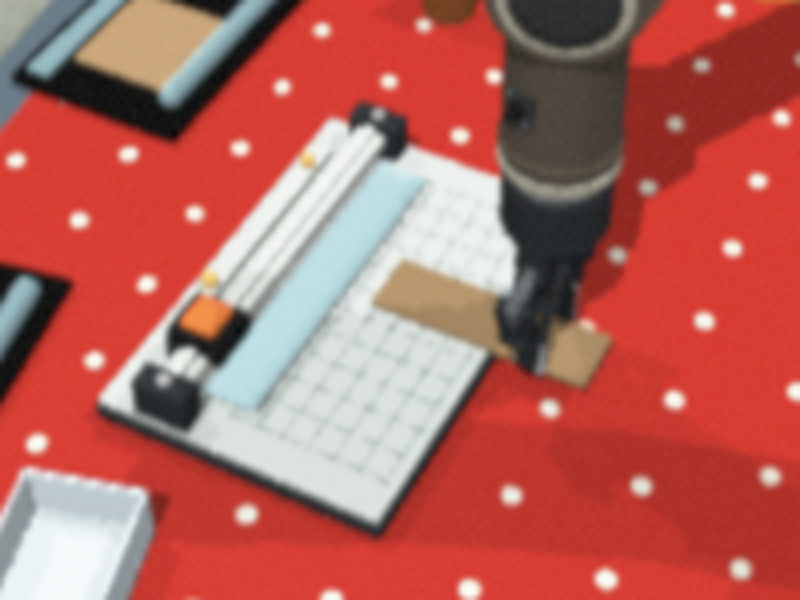

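The board is aligned with the grid and about 0.7 mm above the bed, front end clear of the lip. Touching down.

Request:
arm_command --linear '[[0.0007,0,0],[0,0,0]]' --rot '[[0,0,0],[0,0,0]]' --grip '[0.4,0.4]'

```text
t: 10.82
eef_pos: [467.0, 24.5, 42.6]
ee_rot: [1.777, 1.571, 0.118]
contact_force: [0.2, -0.2, 0.5]
opening: 0.538
```

Request:
arm_command --linear '[[0.0005,0,0],[0,0,0]]' --rot '[[0,0,0],[0,0,0]]' --grip '[0.4,0.4]'

```text
t: 11.08
eef_pos: [467.0, 24.5, 42.1]
ee_rot: [1.624, 1.571, -0.034]
contact_force: [-0.9, -0.4, 0.8]
opening: 0.542
```

Request:
arm_command --linear '[[0,0.007,0.0001],[0,0.007,0.0001],[0,0.007,0.0001],[0,0.007,0.0001],[0,0.007,0.0001],[0,0,0]]' --rot '[[0,0,0],[0,0,0],[0,0,0],[0,0,0],[0,0,0],[0,0,0]]' --grip '[0.4,0.4,0.4,0.4,0.4,0.4]'

```text
t: 11.82
eef_pos: [501.5, 20.9, 42.7]
ee_rot: [-1.445, 1.569, -3.104]
contact_force: [-7.1, 1.1, 15.2]
opening: 0.543
```

```bash
python3 - <<'E'
from h import *
im,K,T=cam("wrist"); p,r=pose(); M=r.as_matrix(); print(p,"tool yaw",np.arctan2(M[1,1],M[0,1]), observe()['contact_force'])
cv2.imwrite("pics/w9.png",im)
bedges(im,K,T,28,range(80,250,4),range(240,318,3))
delta(tw(-45,-25,42),TY)
im,K,T=cam("side"); cv2.imwrite("pics/s9.png",cv2.resize(im[170:320,160:360],None,fx=4,fy=4,interpolation=cv2.INTER_CUBIC))
E
```

```text
[501.5011496   20.96551476  42.71456655] tool yaw -0.08816698214674037 [-6.37062552  0.61246469 14.887284  ]
 L yaw -0.0995 trimmer pt [-50.9  -0.5] tool [ 14.6  59.6 -24. ]
 R yaw -0.1016 trimmer pt [-50.3 -50.6] tool [14.6 59.6 26.1]
 N yaw -0.0891 trimmer pt [-150.7  -30.1] tool [ 14.8 -40.6   4.5]
now [501.5  21.   42.7] rot [0.0121 0.0001 0.0012] shift after turn [ 0.7 65.1 -0.2] shift in current axes [ 0.6 65.1  0.6]
```

View pics/w9.png

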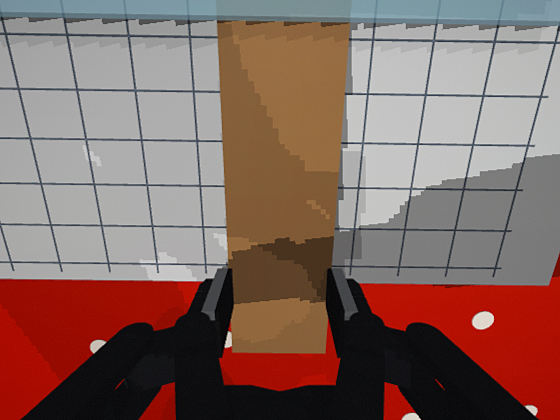

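View pics/s9.png

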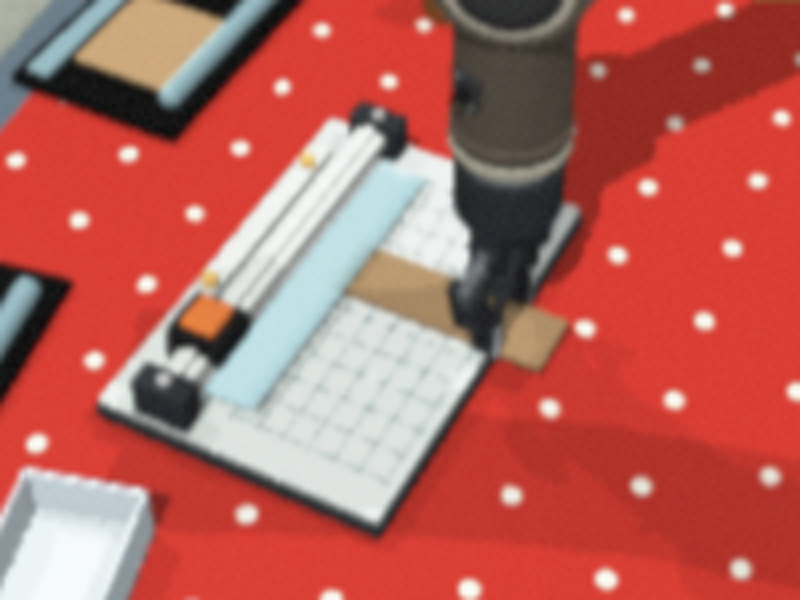

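The board's end is under the hold-down (brown passes below the clear strip at rows 0–20), the strip looks undisturbed, and downward push is 15 N. I'll ease up 0.5 mm and go on.

Request:
arm_command --linear '[[-0.0005,0.004,0],[0,0.008,0.0001],[0,0.008,0.0001],[0,0.008,0.0001],[0,0.008,0.0001],[0,0.008,0.0001],[0,0.006,0.0001],[0,0,0]]' --rot '[[0,0,0],[0,0,0],[0,0,0],[0,0,0],[0,0,0],[0,0,0],[0,0,0],[0,0,0]]' --grip '[0.4,0.4,0.4,0.4,0.4,0.4,0.4,0.4]'

```text
t: 12.92
eef_pos: [552.7, 15.8, 42.9]
ee_rot: [1.702, 1.57, 0.042]
contact_force: [-0.7, -0.2, 6.3]
opening: 0.538
```

```bash
python3 - <<'E'
from h import *
im,K,T=cam("wrist"); p,r=pose(); M=r.as_matrix(); print(p,"tool yaw",np.arctan2(M[1,1],M[0,1]), observe()['contact_force'])
cv2.imwrite("pics/w10.png",im)
bedges(im,K,T,28,range(130,250,4),range(240,318,3))
delta(tw(-45,-25,42),TY)
im,K,T=cam("side"); cv2.imwrite("pics/s10.png",cv2.resize(im[170:320,160:360],None,fx=4,fy=4,interpolation=cv2.INTER_CUBIC))
E
```

```text
[552.7062968   15.78075337  42.89621169] tool yaw -0.08843113348849378 [-0.79894832 -0.00712849  4.73034073]
 L yaw -0.0997 trimmer pt [-18.6  -0.6] tool [ 15.   40.3 -24.2]
 R yaw -0.0989 trimmer pt [-11.8 -50.6] tool [15.  46.6 25.9]
 N yaw -0.0890 trimmer pt [-99.4 -25.3] tool [ 14.8 -40.7  -0.4]
now [552.7  15.8  42.9] rot [ 0.0119 -0.0002 -0.0014] shift after turn [ 0.9 13.7 -0.2] shift in current axes [ 0.9 13.7 -0.1]
```

View pics/w10.png

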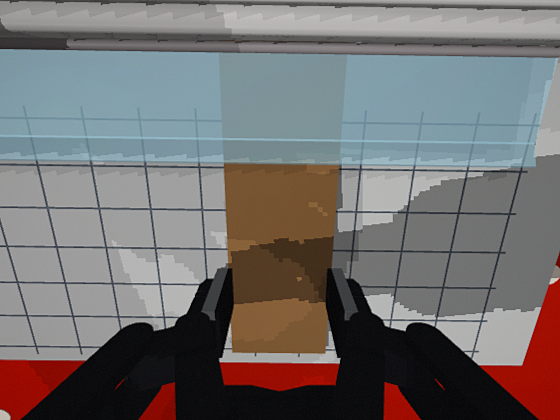

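View pics/s10.png

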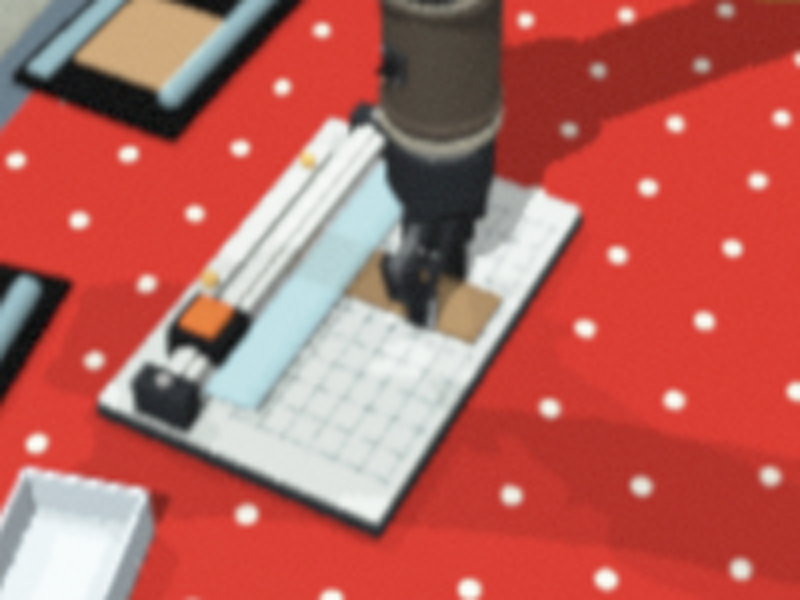

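Most of the way in, flat beneath the clear strip. Now the last 14 mm to the stop, in small steps.

Request:
arm_command --linear '[[-0.0002,0.004,0],[0,0.004,0.0001],[0,0.003,0],[0,0,0]]' --rot '[[0,0,0],[0,0,0],[0,0,0],[0,0,0]]' --grip '[0.4,0.4,0.4,0.4]'

```text
t: 13.52
eef_pos: [563.1, 14.7, 42.9]
ee_rot: [1.747, 1.571, 0.088]
contact_force: [-1.8, 0.4, 4.5]
opening: 0.538
```

```bash
python3 - <<'E'
from h import *
im,K,T=cam("wrist"); p,r=pose(); M=r.as_matrix(); print(p,"tool yaw",np.arctan2(M[1,1],M[0,1]), observe()['contact_force'])
cv2.imwrite("pics/w11.png",im)
bedges(im,K,T,28,range(170,250,4),range(240,318,3))
g=cv2.cvtColor(im,cv2.COLOR_BGR2GRAY).astype(float)
# dark horizontal lines across left and right of board
rows={}
for u in list(range(20,190,4))+list(range(380,480,4)):
    for v in range(175,300):
        w=g[v-1:v+2,u]
        if g[v,u]==w.min() and g[v,u]<g[v-4,u]-25 and g[v,u]<g[v+4,u]-25: rows.setdefault(u,[]).append(v)
pts=[(u,v) for u in rows for v in rows[u]]
W=toplane(pts,K,T,24); c,s=np.cos(TY),np.sin(TY); L=(W[:,:2]-TC)@np.array([[c,-s],[s,c]])
h,e=np.histogram(L[:,0],bins=np.arange(-110,10,2)); 
for k in np.flatnonzero(h>25):
    sel=abs(L[:,0]-(e[k]+1))<2; q=np.polyfit(L[sel,1],L[sel,0],1); print("line x",L[sel,0].mean().round(2),"yaw",TY-q[0],sel.sum())
E
```

```text
[563.0343966   14.75442421  42.90200019] tool yaw -0.08833393885031553 [-1.95287146 -1.22864963  4.84668092]
 L yaw -0.1002 trimmer pt [-9.  -0.5] tool [ 14.9  39.6 -24.2]
 R yaw -0.1062 trimmer pt [-10.2 -50.5] tool [14.9 37.8 25.7]
 N yaw -0.0890 trimmer pt [-89.  -24.8] tool [ 14.9 -40.8  -0.9]
line x -40.44 yaw -0.10319337703878904 65
line x -20.48 yaw -0.10262402215235711 66
line x -0.51 yaw -0.10233705586774883 67
```

View pics/w11.png

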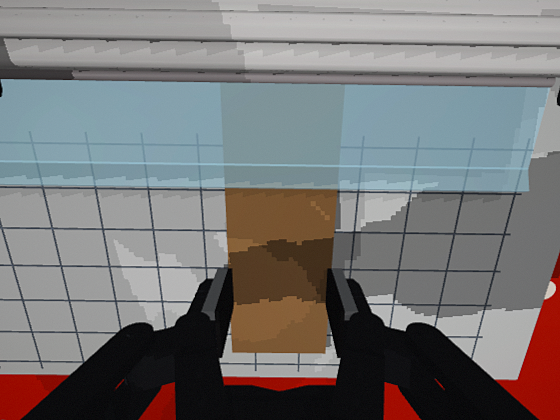

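Request:
arm_command --linear '[[0,0.002,0],[0,0.001,0],[0,0,0]]' --rot '[[0,0,0],[0,0,0],[0,0,0]]' --grip '[0.4,0.4,0.4]'

```text
t: 13.95
eef_pos: [565.5, 14.5, 42.9]
ee_rot: [-1.418, 1.57, -3.077]
contact_force: [-2.6, 0.9, 6.3]
opening: 0.54
```

Request:
arm_command --linear '[[0,0.001,0],[0,0,0]]' --rot '[[0,0,0],[0,0,0]]' --grip '[0.4,0.4]'

```text
t: 14.2
eef_pos: [566.5, 14.5, 42.9]
ee_rot: [-1.483, 1.57, 3.141]
contact_force: [-2.9, 0.4, 5.9]
opening: 0.544
```

Request:
arm_command --linear '[[0,0.001,0],[0,0,0]]' --rot '[[0,0,0],[0,0,0]]' --grip '[0.4,0.4]'

```text
t: 14.45
eef_pos: [566.8, 14.4, 42.9]
ee_rot: [-1.458, 1.569, -3.117]
contact_force: [-6.5, -0.0, 8.1]
opening: 0.537
```

Request:
arm_command --linear '[[0,0.001,0],[0,0,0]]' --rot '[[0,0,0],[0,0,0]]' --grip '[0.4,0.4]'

```text
t: 14.7
eef_pos: [566.9, 14.4, 42.8]
ee_rot: [-1.461, 1.567, -3.12]
contact_force: [-8.2, 0.1, 12.2]
opening: 0.543
```

Stop contact: x has stalled at 566.8–566.9 and the force is rising. One more small push, then a check that it's square.

Request:
arm_command --linear '[[0,0.001,0],[0,0,0]]' --rot '[[0,0,0],[0,0,0]]' --grip '[0.4,0.4]'

```text
t: 14.95
eef_pos: [566.9, 14.4, 42.8]
ee_rot: [-1.464, 1.565, -3.123]
contact_force: [-10.5, 0.2, 15.2]
opening: 0.54
```

```bash
cat > chk.py <<'E'
from h import *
import sys
tag=sys.argv[1]; lo=int(sys.argv[2]); hi=int(sys.argv[3])
s=observe(); im,K,T=cam("wrist"); p,r=pose(); M=r.as_matrix(); print(s['t'],p.round(2),"tool yaw",np.arctan2(M[1,1],M[0,1]),"tilt",M[:,0].round(4), s['contact_force'].round(1),s['moment'].round(2))
cv2.imwrite(f"pics/w{tag}.png",im)
bedges(im,K,T,28,range(lo,hi,3),range(245,315,3))
im,K,T=cam("side"); cv2.imwrite(f"pics/s{tag}.png",cv2.resize(im[170:320,160:360],None,fx=4,fy=4,interpolation=cv2.INTER_CUBIC))
E
python3 chk.py 12 200 255
```

```text
14.95 [566.94  14.44  42.77] tool yaw -0.08794746334590994 tilt [-5.5e-03 -1.0e-04 -1.0e+00] [-10.5   0.2  15.2] [ 0.29  2.42 -0.02]
 L yaw -0.0915 trimmer pt [-13.4  -0.5] tool [ 14.6  31.4 -24.2]
 R yaw -0.1082 trimmer pt [-14.9 -50.4] tool [14.6 29.3 25.6]
 N yaw -0.0893 trimmer pt [-85.3 -30.4] tool [ 15.  -40.9   4.8]
```

View pics/w12.png

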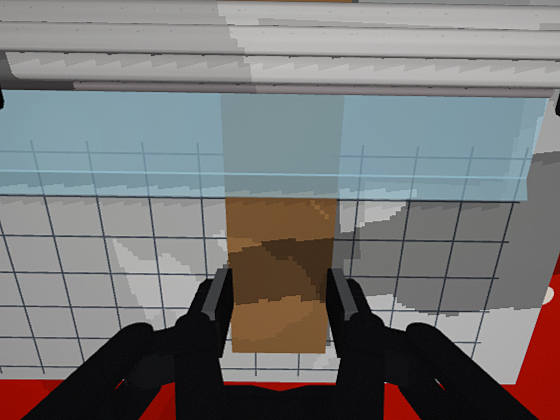

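View pics/s12.png

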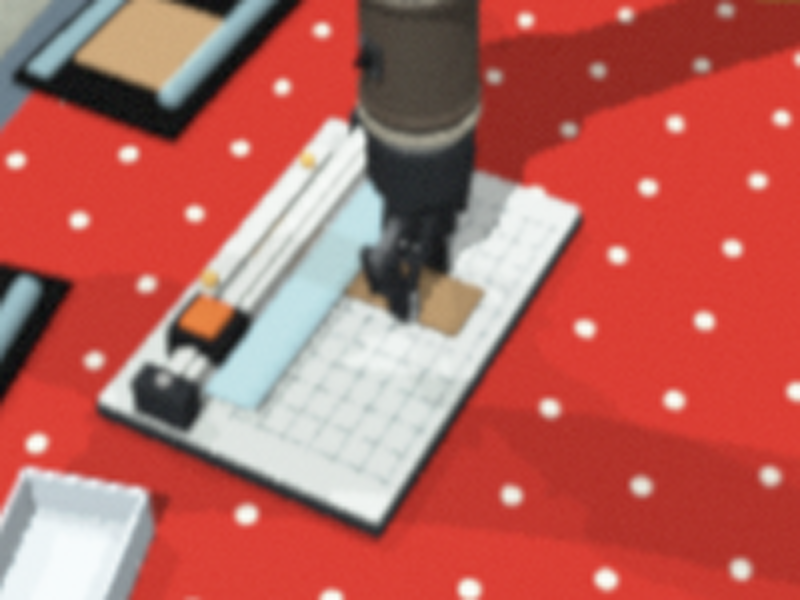

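The near end now reads −85 mm, as expected for flush. I'll unload most of the push, then open.

Request:
arm_command --linear '[[0,-0.002,0],[0,0,0],[0,0,0],[0,0,0],[-0.0005,0,0]]' --rot '[[0,0,0],[0,0,0],[0,0,0],[0,0,0],[0,0,0]]' --grip '[0.4,0.4,0.65,0.72,0.72]'

```text
t: 15.68
eef_pos: [567.6, 14.3, 43.1]
ee_rot: [0.926, 1.571, -0.733]
contact_force: [0.7, -0.7, 0.4]
opening: 0.718
```

```bash
python3 chk.py 13 200 340
```

```text
15.675 [567.62  14.32  43.23] tool yaw -0.08824274575842993 tilt [ 2.e-04 -1.e-04 -1.e+00] [ 0.7 -0.7  0.4] [-0.02 -0.02  0.  ]
 L yaw -0.1023 trimmer pt [-41.8  -0.4] tool [ 15.2   2.2 -24.8]
 R yaw -0.0978 trimmer pt [-33.8 -50.3] tool [15.2  9.5 25.3]
 N yaw -0.0987 trimmer pt [-85.4 -21.6] tool [ 15.2 -41.7  -4.1]
```

View pics/w13.png

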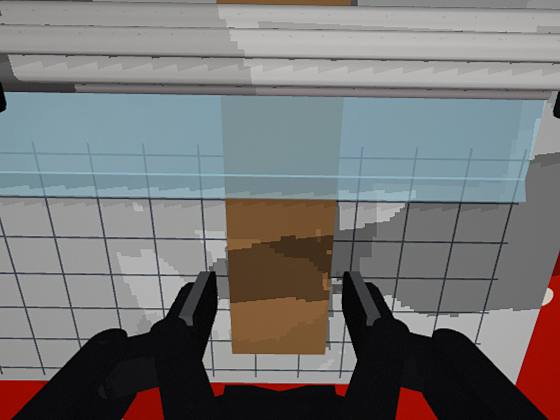

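Request:
arm_command --linear '[[-0.01,0,0],[-0.03,0,0],[-0.03,-0.01,0],[-0.03,-0.01,0],[0,0,0],[0,0,0]]' --rot '[[0,0,0],[0,0,0],[0,0,0],[0,0,0],[0.014,0,0],[0,0,0]]' --grip '[0.72,0.72,0.72,0.4,0.4,0.4]'

```text
t: 16.52
eef_pos: [547.5, 16.1, 143.4]
ee_rot: [1.561, 1.57, -0.112]
contact_force: [0.2, 0.1, -0.4]
opening: 0.399
```

```bash
python3 chk.py 14 182 222
python3 - <<'E'
import cv2
im=cv2.imread('pics/w14.png'); cv2.imwrite('pics/w14z.png',cv2.resize(im[20:170,150:410],None,fx=3,fy=3,interpolation=cv2.INTER_CUBIC))
E
```

```text
16.525 [547.26  16.09 142.86] tool yaw -0.102138458178251 tilt [-6.e-04 -1.e-04 -1.e+00] [ 0.2  0.1 -0.4] [-0.02  0.02 -0.01]
 L yaw -0.1056 trimmer pt [-50.2  -0.7] tool [114.8  13.9 -24.9]
 R yaw -0.0999 trimmer pt [-50.4 -50.5] tool [114.9  13.9  25. ]
 N yaw -0.1028 trimmer pt [-85.8 -25.9] tool [114.9 -21.6   0.5]
```

View pics/w14.png

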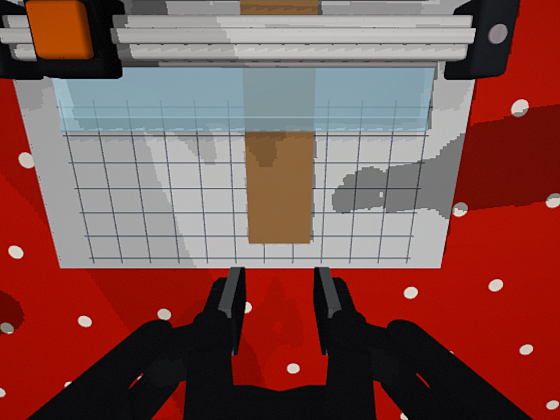

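View pics/w14z.png

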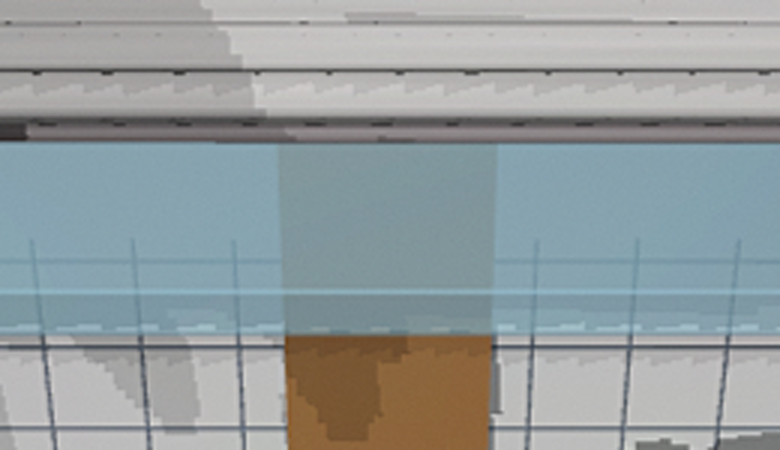

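Board square (near end and grid lines both horizontal in the picture, near end at row 243) with the cutter and hold-down untouched. To make sure it is flush, I'll nudge the near end with both fingertips.

Request:
arm_command --linear '[[0,-0.025,0],[0,-0.023,0],[0.03,0,0],[0.03,0,0],[0.03,0,0],[0.008,0,0],[0,0,0]]' --rot '[[0,0,0],[0,0,0],[0,0,0],[0,0,0],[0,0,0],[0,0,0],[0,0,0]]' --grip '[0.4,0.4,0.4,0.4,0.4,0.4,0.4]'

```text
t: 17.5
eef_pos: [499.4, 21.0, 44.8]
ee_rot: [-1.348, 1.569, -3.021]
contact_force: [0.2, -0.4, 0.5]
opening: 0.402
```

```bash
python3 chk.py 15 150 190
```

```text
17.5 [499.97  21.06  45.52] tool yaw -0.10220914057032318 tilt [-1.e-04 -0.e+00 -1.e+00] [ 0.2 -0.4  0.5] [-0.   -0.03  0.01]
 L yaw -0.0915 trimmer pt [-54.5  -0.4] tool [ 17.5  57.1 -24.9]
 R yaw -0.1007 trimmer pt [-55.4 -50.5] tool [17.5 56.3 25.1]
 N yaw -0.1061 trimmer pt [-85.4 -23.8] tool [17.5 26.3 -1.5]
```

View pics/w15.png

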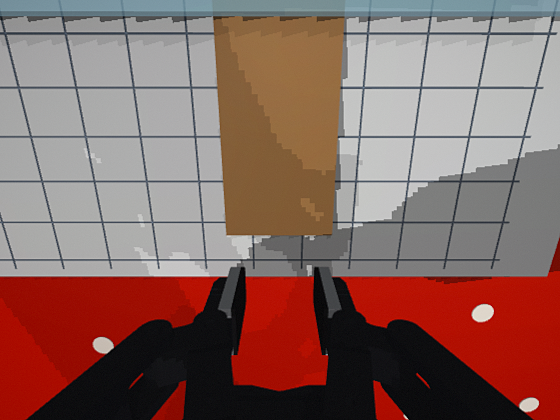

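Request:
arm_command --linear '[[0.0018,0.004,0],[0,0.005,0],[0,0.004,0],[0,0.001,0],[0,0,0]]' --rot '[[0,0,0],[0,0,0],[0,0,0],[0,0,0],[0,0,0]]' --grip '[0.4,0.4,0.4,0.4,0.4]'

```text
t: 18.23
eef_pos: [513.7, 19.6, 43.5]
ee_rot: [-1.838, 1.571, 2.772]
contact_force: [-0.0, -0.8, 0.3]
opening: 0.399
```

Request:
arm_command --linear '[[0,0.001,0],[0,0,0]]' --rot '[[0,0,0],[0,0,0]]' --grip '[0.4,0.4]'

```text
t: 18.48
eef_pos: [514.7, 19.5, 43.5]
ee_rot: [-0.67, 1.571, -2.343]
contact_force: [-0.1, 0.7, -0.4]
opening: 0.399
```

Request:
arm_command --linear '[[0,0.001,0],[0,0,0]]' --rot '[[0,0,0],[0,0,0]]' --grip '[0.4,0.4]'

```text
t: 18.73
eef_pos: [515.3, 19.5, 43.4]
ee_rot: [-1.429, 1.57, -3.102]
contact_force: [-1.6, 0.2, 0.8]
opening: 0.401
```

```bash
python3 chk.py 16 170 220
```

```text
18.725 [515.28  19.44  43.39] tool yaw -0.10213751922030848 tilt [-7.e-04 -0.e+00 -1.e+00] [-1.6  0.2  0.8] [0.04 0.28 0.02]
 L yaw -0.0983 trimmer pt [-49.3  -0.4] tool [ 15.4  46.9 -25. ]
 R yaw -0.1015 trimmer pt [-46.9 -50.5] tool [15.4 49.4 25.1]
 N yaw -0.1026 trimmer pt [-85.6 -24.5] tool [15.4 10.6 -0.8]
```

View pics/w16.png

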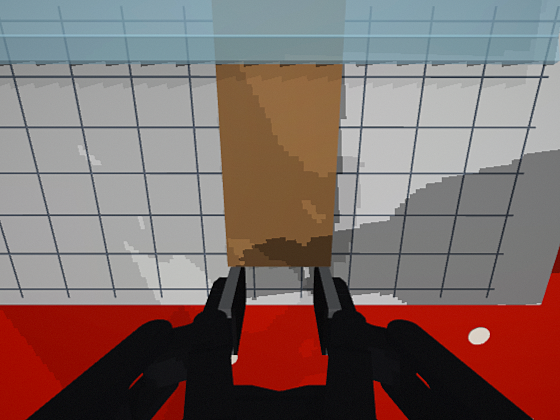

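Both fingertips meet the near end (row 267). Two more 1 mm steps will show whether it is solidly against the stop.

Request:
arm_command --linear '[[0,0.001,0],[0,0,0]]' --rot '[[0,0,0],[0,0,0]]' --grip '[0.4,0.4]'

```text
t: 19.08
eef_pos: [515.5, 19.4, 43.3]
ee_rot: [-1.43, 1.568, -3.103]
contact_force: [-5.2, 0.2, 3.8]
opening: 0.402
```

Request:
arm_command --linear '[[0,0.001,0],[0,0,0]]' --rot '[[0,0,0],[0,0,0]]' --grip '[0.4,0.4]'

```text
t: 19.32
eef_pos: [515.7, 19.4, 43.2]
ee_rot: [-1.428, 1.567, -3.101]
contact_force: [-6.3, 1.9, 5.9]
opening: 0.399
```

Firm stop; flush. Backing off, closing the fingers, and going up and over to the board on the open bed.

Request:
arm_command --linear '[[0,-0.006,0],[-0.02,0,0],[-0.02,0,0],[0,0.03,0],[0,0.031,0],[0,0,0],[0.02,0,0],[0.005,0,0],[0,0,0]]' --rot '[[0,0,0],[0,0,0],[0,0,0],[0,0,0],[0,0,0],[0,0,0],[0,0,0],[0,0,0],[0,0,0]]' --grip '[0.4,0.4,0.1,0,0,0,0,0,0]'

```text
t: 20.45
eef_pos: [571.8, 13.6, 58.3]
ee_rot: [-1.345, 1.57, -3.018]
contact_force: [0.4, -0.3, -0.1]
opening: 0.002
```

```bash
python3 chk.py 17 185 230
```

```text
20.45 [572.19  13.62  58.76] tool yaw -0.10212906178257843 tilt [ 0. -0. -1.] [ 0.4 -0.3 -0.1] [-0.04  0.02 -0.01]
 L yaw -0.0961 trimmer pt [-6.7 -0.5] tool [ 30.8  32.3 -25. ]
 R yaw -0.0999 trimmer pt [ -6.9 -50.5] tool [30.8 32.3 25. ]
 N yaw -0.1036 trimmer pt [-42.3 -25.8] tool [30.8 -3.2  0.4]
```

View pics/w17.png

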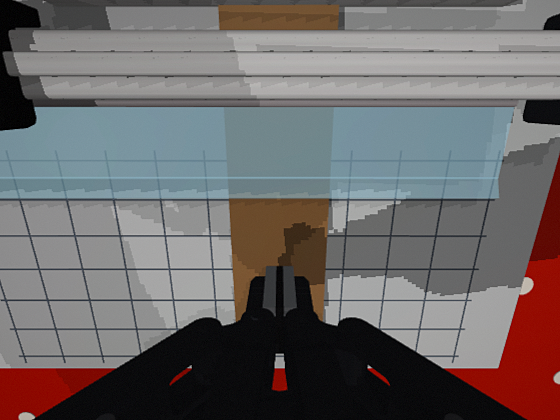

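Closed fingertips are over the middle of the open part of the board, and its far end shows behind the rail touching the stop bar's edge at row ~5. Pressing down.

Request:
arm_command --linear '[[0.006,0,0],[0.003,0,0],[0.001,0,0],[0,0,0]]' --rot '[[0,0,0],[0,0,0],[0,0,0],[0,0,0]]' --grip '[0,0,0,0]'

```text
t: 21.05
eef_pos: [572.3, 13.6, 48.4]
ee_rot: [-1.36, 1.571, -3.033]
contact_force: [-0.2, 0.5, 0.8]
opening: 0.001
```

Request:
arm_command --linear '[[0.001,0,0],[0,0,0]]' --rot '[[0,0,0],[0,0,0]]' --grip '[0,0]'

```text
t: 21.3
eef_pos: [572.4, 13.6, 47.5]
ee_rot: [0.635, 1.571, -1.038]
contact_force: [-0.3, 0.6, -0.1]
opening: 0.006
```

Request:
arm_command --linear '[[0.0005,0,0],[0,0,0]]' --rot '[[0,0,0],[0,0,0]]' --grip '[0,0]'

```text
t: 21.55
eef_pos: [572.4, 13.6, 47.2]
ee_rot: [1.532, 1.571, -0.141]
contact_force: [-1.4, 0.0, 2.6]
opening: 0.005
```

Request:
arm_command --linear '[[0.0005,0,0],[0.0004,0,0],[0,0,0],[0,0,0]]' --rot '[[0,0,0],[0,0,0],[0,0,0],[0,0,0]]' --grip '[0,0,0,0]'

```text
t: 22.05
eef_pos: [572.4, 13.6, 47.1]
ee_rot: [1.607, 1.57, -0.066]
contact_force: [-3.7, 1.1, 11.2]
opening: -0.001
```

```bash
python3 chk.py 18 205 240; python3 - <<'E'
from h import *
im,K,T=cam("top"); cv2.imwrite("pics/t18.png",cv2.resize(im[90:290,110:400],None,fx=2.7,fy=2.7,interpolation=cv2.INTER_CUBIC))
w=cv2.imread("pics/w18.png"); cv2.imwrite("pics/w18z.png",cv2.resize(w[0:60,150:410],None,fx=3,fy=6,interpolation=cv2.INTER_CUBIC))
E
```

```text
22.05 [572.42  13.6   47.11] tool yaw -0.10224363005202249 tilt [ 4.e-04 -0.e+00 -1.e+00] [-3.7  1.1 11.2] [-0.04  0.87  0.02]
 L yaw -0.1154 trimmer pt [-6.7 -0.5] tool [ 19.1  32.1 -25. ]
 R yaw -0.1135 trimmer pt [ -7.6 -50.5] tool [19.1 31.3 25. ]
 N yaw 0.9621 trimmer pt [-27.6 -21.3] tool [19.1 11.2 -4.2]
```

View pics/w18.png

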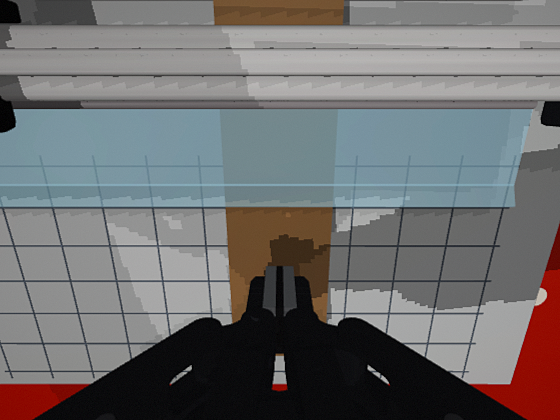

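View pics/w18z.png

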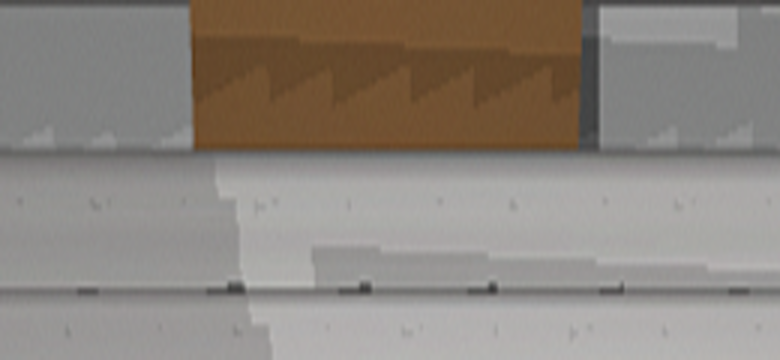

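View pics/t18.png

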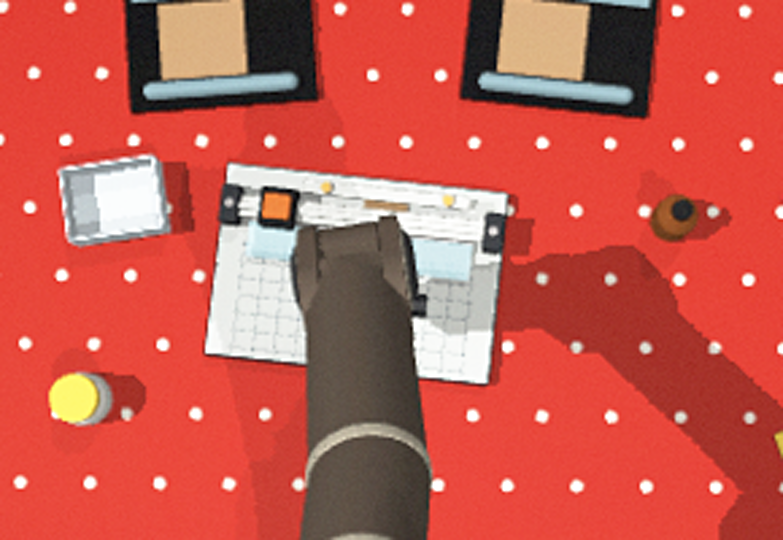

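View pics/s18.png

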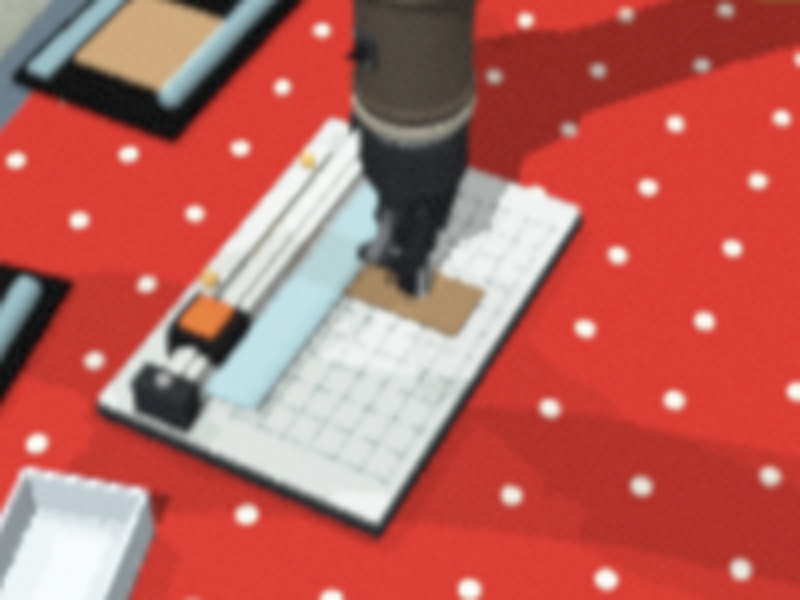

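The board is still flush, with a press of 11 N (the reaction also pushes it lightly towards the stop). Cutter, hold-down and the other things are unchanged. Handing in.

```bash
python3 - <<'E'
from bench import *
s=observe(); print(s['t'],s['contact_force']); print(sign_off())
E
```

```text
22.2 [-3.80203162e+00  8.83941616e-03  1.18885361e+01]
the job is handed in; nothing more can be done
None
```

The board is in the trimmer, with its far end against the stop bar, and the closed fingertips are holding it down on the bed. The job was handed in at 22.2 s of the 51 s allowed.

I gripped it across its width, laid it on the bed, slid it under the clear hold-down and rail to the stop, and let go. I then nudged the near end with both fingertips to make sure it was flush, and pressed it down from above.

**Last checks:**
- **Flush:** the arm stalled against the stop on both the gripped push and the nudge. The near end measured 85 to 86 mm before trimmer centre, against an expected 85 mm. The wrist view shows the board's end running out of frame behind the rail, so I did not see the contact with the stop directly.
- **Square:** before the press, the near end's yaw measured about −0.103 rad, matching the printed lines at −0.1025.
- **Pressed:** the fingertips push down with about 12 N, and a reaction of about 4 N pushes the board towards the stop.
- **Surroundings:** the cutter is parked, and the hold-down is lying down with no lifting seen in the pictures. The jar, oil bottle and box look undisturbed.

**What disagreed:** single edge fits over short stretches scattered by up to about 0.015 rad. With the arm pressing, the side fits read about −0.115, and the near-end fit failed because the fingers blocked the view. I relied on the clearer pictures taken just before. The board also twisted about 0.013 rad when first gripped, and I corrected that before sliding it in.

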